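Lay out a step-down pipe run on the layout rail

ROBOT

A 7-joint arm with a two-finger parallel gripper is mounted at the origin on a cart in front of the work surface, level with it; the furniture and walls round the work are solid. World frame = base frame: x ahead of the robot, y to its left, z up, the work surface at z = 0. Lengths are in m, angles in rad, forces in N, time in s.
With the tool pointing down it reaches from about 0.35 to 0.9 m from the base axis. Payload 19.9 kg.
Tool frame: the origin (TCP) lies at the very end of the fingers, on their centre line; the grasp point (between the pads) lies 19 mm behind it (manip.grip_point_offset is the distance from the TCP to the grasp point, in m); z points along the fingers, y is the line along which they close (so a half turn about z gives the same grasp; the last joint's range is limited). The gripper opens to 94 mm and grips with 3 to 60 N. Pads are 16 mm wide; open, the fingers measure 119 mm over their backs; the gripper's body (75 mm by 177 mm) begins 78 mm behind the grasp point.
Start: joints at [-1.391, 0.417, -0.01, 1.614, 0.005, 1.111, -0.053], TCP at [0.137, 0.61, 0.205] pointing down, gripper open.
Joint ranges: [-2.81, 2.81], [-0.39, 2.02], [-1.27, 1.25], [0.06, 2.57], [-1.19, 4.33], [0.19, 2], [-2.82, 2.82]. Speed limits (rad/s): [1.89, 1.89, 2.39, 2.39, 3.01, 3.01, 3.01].

INTERFACE

Orientations are given as a unit quaternion [x, y, z, w].
In Python, from station import manip gives the robot as it stands. Calls block until the motion is done:
- manip.move_pose(position, orientation): joint-space move of the TCP to a pose.
- manip.line_to(position, ori=None, feed=0.15, until_force=None): straight line of the TCP; ori=None keeps the orientation; feed is the mean speed in m/s. With until_force (N) it stops when the force on the tool has changed by that much, and returns True; else False.
- manip.movej(angles): joint-space move.
- manip.gripper_to(opening, force=None): finger opening in m; force is the grip in N (None keeps the last); returns when the fingers have stopped.
- manip.sleep(seconds).
- manip.inverse_kinematics(position, orientation): joint angles nearest the present ones, or None.
- manip.grab_frame(name): name is "scene" or "top"; returns the picture (400x640x3 uint8, blue, green, red); there is no depth.
- manip.camera_params(name): a dict with "fx", "fy", "cx", "cy" (pixels), "world_from_camera" (4x4, takes a point from camera to world coordinates). Camera axes: x right, y up, looking along -z (the intrinsics and any distortion apply to the point x, -y, -z); pixel columns grow to the right and rows downward; lengths in m; the calibration is good to about 2 mm. A picture is of the moment at which its call begins. camera_params takes no time and is no camera call.
A pose or a line that the arm cannot do raises manip.MotionError and nothing moves.
- manip.hand_in(): hands the job in; it is judged then, once.
Readings, each from a call of its own:
- manip.read_time(): time.
- manip.read_qpos(): joint angles.
- manip.read_joint_velocities(): joint speeds.
- manip.read_joint_torque(): joint torques, N m.
- manip.read_eef_pos(): TCP position.
- manip.read_tool_rot(): TCP orientation.
- manip.read_force(): force on the tool from outside, world axes, zero at the start.
- manip.read_ft_torque(): the same for the moment, N m.
- manip.read_finger_gap(): finger opening in m.
- manip.read_grip_force(): force on a finger pad.
Only numpy, scipy, OpenCV 4.12 (cv2) and the standard library are available. Lean on these libraries where they do the work, as an engineer would, in place of code of your own. Each camera call takes 0.05 s, during which the arm holds its last target. There are 200 camera calls.

TASK

Lay out the fittings for the step-down pipe run on the layout rail, ready for assembly: the brass tee, the union and the two hex nipples, in order of width, the widest in the cup next to the brass ball valve with the red lever and the narrowest in the cup next to the pressure gauge. Set one in the middle of each round cup, resting on the cup's floor the same way up as it is now.

Things in the scene. Friction and masses are not known exactly. Their poses are not given: they have to be found in the camera images.
- tee: brass tee, widest of the four: 66 mm along y, 56 mm along x, 45 mm high, lying flat. Origin: centre of the underside; z up. Run along y, its two collars ending at y = +-35 mm, 40 mm free between them; branch points to -x, its flat face at x = -29 mm; back of the run at x = +22 mm. Gripped along x at y = 0 it is 51 mm, centred at x = -3.5 mm, best at 22 to 30 mm height. 0.24 kg.
- union: brass pipe union, second in width: 54 mm across its big middle nut (at 16 to 34 mm height), 36 to 40 mm above and below, 48 mm high, standing with its bore vertical. Origin: centre of the underside; z up. The fingers may close on the nut along x or along y, 54 mm. 0.2 kg.
- nipple_large: large brass hex nipple (threads at both ends, hexagon in the middle), third in width: hexagon 40 mm across flats, 46 mm across corners, at 20 to 32 mm height; threads 36 mm in diameter; 52 mm high, standing upright. Origin: centre of the underside; z up. Two flats of the hexagon face +y and -y, corners +x and -x. 0.13 kg.
- nipple_small: small brass hex nipple of the same shape, the narrowest: hexagon 31 mm across flats, 35 mm across corners, at 15 to 25 mm height; threads 28 mm in diameter; 40 mm high, standing upright. Origin: centre of the underside; z up. The fingers stop about 35 mm apart on the hexagon in every direction. 0.09 kg.
- nest_1: shallow round cup, grey with a black rubber floor, 89 mm outside, 82 mm inside, 8 mm high, one of four alike in a row at 90 mm spacing on an aluminium rail (640 x 96 mm, top 6 mm above the cart). Origin: centre of its underside on the rail's top; inner floor 3 mm above it, rim 8 mm. y: along the row; x: across it. Left end of the row (+y).
- nest_2: shallow round cup, grey with a black rubber floor, 89 mm outside, 82 mm inside, 8 mm high, one of four alike in a row at 90 mm spacing on an aluminium rail (640 x 96 mm, top 6 mm above the cart). Origin: centre of its underside on the rail's top; inner floor 3 mm above it, rim 8 mm. y: along the row; x: across it. Second from the left.
- nest_3: shallow round cup, grey with a black rubber floor, 89 mm outside, 82 mm inside, 8 mm high, one of four alike in a row at 90 mm spacing on an aluminium rail (640 x 96 mm, top 6 mm above the cart). Origin: centre of its underside on the rail's top; inner floor 3 mm above it, rim 8 mm. y: along the row; x: across it. Third from the left.
- nest_4: shallow round cup, grey with a black rubber floor, 89 mm outside, 82 mm inside, 8 mm high, one of four alike in a row at 90 mm spacing on an aluminium rail (640 x 96 mm, top 6 mm above the cart). Origin: centre of its underside on the rail's top; inner floor 3 mm above it, rim 8 mm. y: along the row; x: across it. Right end of the row (-y).
- valve_end: rubber pad fixed at one end of the rail, left or right by chance, 115 mm beyond the end cup's centre, with the brass ball valve that has a red lever (50 mm wide, 130 mm long along the row, lever's top 81 mm above the cart). Origin: centre of the pad's underside on the rail.
- gauge_end: rubber pad fixed at the other end of the rail, 115 mm beyond the end cup's centre, with the round pressure gauge, black rim and white dial, 63 mm across, top 33 mm above the cart. Origin: centre of the pad's underside on the rail.

How it is judged:
At the end, for the whole second after the job is handed in: From valve end to gauge end: tee, union, large nipple, small nipple, one per cup; each within 15 mm of its cup's centre seen from above, down on the cup's floor (origin under 6 mm above the cup's), within 0.15 rad of its starting way up, released and at rest (((y of valve_end in the frame of nest_1 above 0 m and horizontal distance between tee and nest_1 below 0.015 m and z of tee in the frame of nest_1 between 0 and 0.006 m and angle between each of tee, union, nipple_large, nipple_small's own z axis and vertical below 0.15 rad and horizontal distance between union and nest_2 below 0.015 m and z of union in the frame of nest_2 between 0 and 0.006 m and horizontal distance between nipple_large and nest_3 below 0.015 m and z of nipple_large in the frame of nest_3 between 0 and 0.006 m and horizontal distance between nipple_small and nest_4 below 0.015 m and z of nipple_small in the frame of nest_4 between 0 and 0.006 m) or (not (y of valve_end in the frame of nest_1 above 0 m) and horizontal distance between tee and nest_4 below 0.015 m and z of tee in the frame of nest_4 between 0 and 0.006 m and angle between each of tee, union, nipple_large, nipple_small's own z axis and vertical below 0.15 rad and horizontal distance between union and nest_3 below 0.015 m and z of union in the frame of nest_3 between 0 and 0.006 m and horizontal distance between nipple_large and nest_2 below 0.015 m and z of nipple_large in the frame of nest_2 between 0 and 0.006 m and horizontal distance between nipple_small and nest_1 below 0.015 m and z of nipple_small in the frame of nest_1 between 0 and 0.006 m)) and linear speed of each of tee, union, nipple_large, nipple_small below 0.02 m/s and angular speed of each of tee, union, nipple_large, nipple_small below 0.2 rad/s); the robot touches nothing.
It also fails if it takes over 109 s, if anything falls off the work surface, if the arm or the gripper's body presses on something with over 40 N, if the wrist force passes 120 N, or if a joint passes its speed limit or range.

## Working session

There is one attempt and no reset: what is moved stays moved. The work goes in short steps, each a Python script; the robot and the scene stay as the last script left them, time stands still between calls to the robot, and variables do not carry over. Pictures are saved under pics/ and viewed, at most 14 in all, crops included, and the job is handed in when it is done.

```bash
mkdir -p pics; python3 - <<'E'
from station import manip
import cv2,numpy as np
for n in("scene","top"):
    cv2.imwrite(f"pics/{n}0.png",manip.grab_frame(n)); p=manip.camera_params(n)
    print(n,{k:(np.round(v,4).tolist() if not isinstance(v,str) else v) for k,v in p.items()})
print(manip.read_time(),manip.read_tool_rot())
E
```

```text
scene {'fx': 441.4031, 'fy': 441.4031, 'cx': 317.7531, 'cy': 204.5333, 'world_from_camera': [[0.7299, 0.4068, -0.5493, -0.0612], [-0.6835, 0.4275, -0.5917, -0.6163], [-0.0059, 0.8073, 0.5901, 0.6629], [0.0, 0.0, 0.0, 1.0]]}
top {'fx': 480.9054, 'fy': 480.9054, 'cx': 317.3587, 'cy': 197.8754, 'world_from_camera': [[0.0533, 0.9722, -0.2278, 0.2811], [-0.9986, 0.0516, -0.0134, 0.0], [-0.0012, 0.2282, 0.9736, 1.0811], [0.0, 0.0, 0.0, 1.0]]}
0.1 [ 1.10169192e-01  9.93912695e-01 -5.51065501e-04 -2.35617490e-05]
```

View pics/scene0.png

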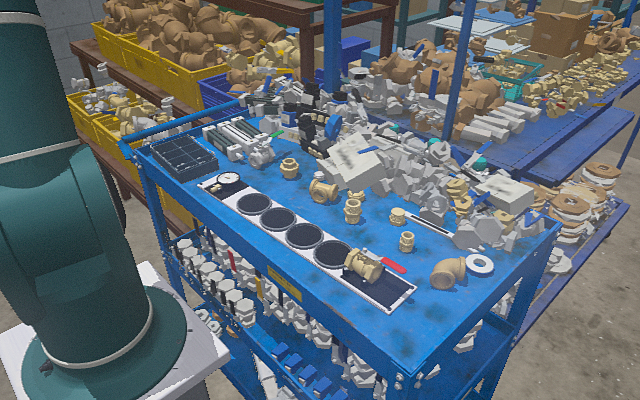

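View pics/top0.png

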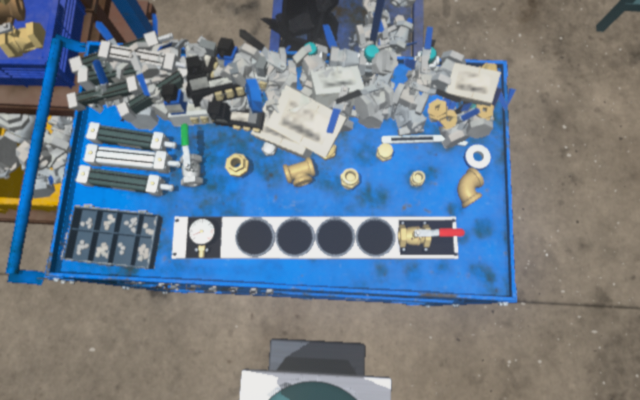

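The valve, with its red lever, is at the right (top image, about 430,233), and the gauge is at the left (201,232). The cups are at u≈254, 295, 335 and 376, v≈237. The candidate fittings are at (237,163), (299,170), (349,177), (385,151) and (417,178), so I'll zoom in on those.

```bash
python3 - <<'E'
import cv2
a=cv2.imread("pics/top0.png")[130:270,205:445]
b=cv2.imread("pics/scene0.png")[145:275,220:430]
cv2.imwrite("pics/topc.png",cv2.resize(a,(792,462),interpolation=cv2.INTER_CUBIC))
cv2.imwrite("pics/scec.png",cv2.resize(b,(798,494),interpolation=cv2.INTER_CUBIC))
E
```

```text
(no output)
```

View pics/topc.png

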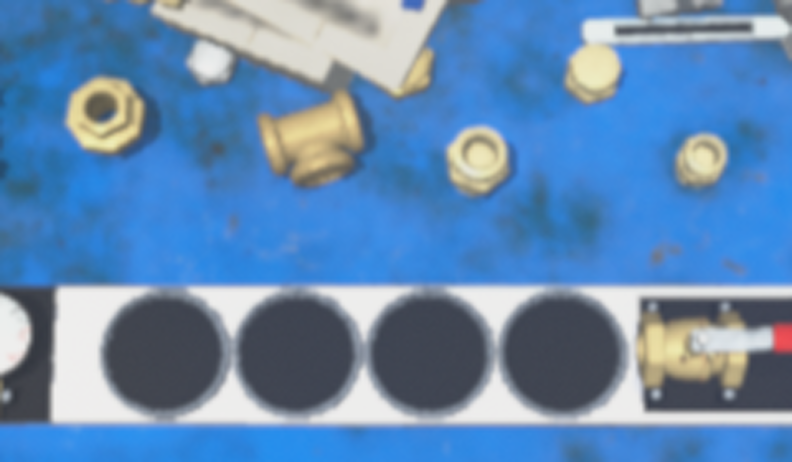

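View pics/scec.png

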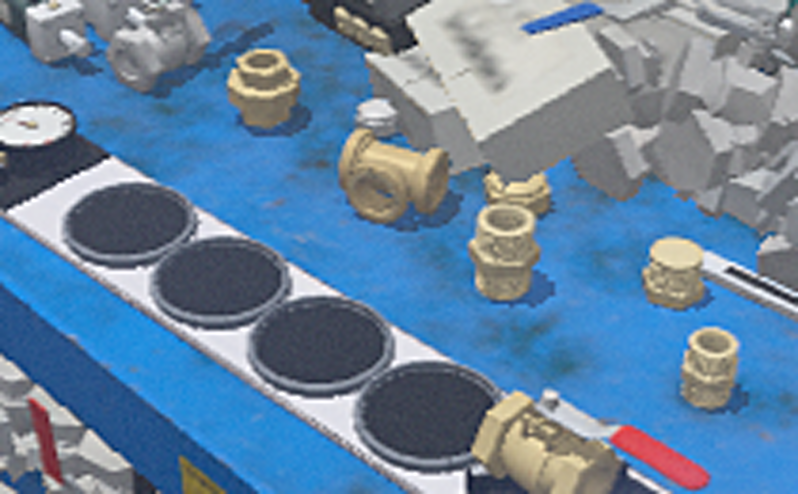

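```bash
cat > vis.py <<'E'
import cv2,numpy as np
from station import manip
from scipy.optimize import minimize
S=4; P={n:manip.camera_params(n) for n in("scene","top")}
def proj(n,X):
    p=P[n]; c=(np.atleast_2d(X)-p["world_from_camera"][:3,3])@p["world_from_camera"][:3,:3]
    return np.c_[p["fx"]*c[:,0]/-c[:,2]+p["cx"], p["cy"]-p["fy"]*c[:,1]/-c[:,2]]
def ray(n,uv):
    p=P[n]; d=np.array([(uv[0]-p["cx"])/p["fx"],-(uv[1]-p["cy"])/p["fy"],-1]); T=p["world_from_camera"]
    return T[:3,3],T[:3,:3]@d
def at_z(n,uv,z): o,d=ray(n,uv); return (o+d*(z-o[2])/d[2])[:2]
def tri(a,b):
    (o1,d1),(o2,d2)=ray("top",a),ray("scene",b)
    s=np.linalg.lstsq(np.c_[d1,-d2],o2-o1,rcond=None)[0]; p,q=o1+s[0]*d1,o2+s[1]*d2
    return (p+q)/2,np.linalg.norm(p-q)
def prism(r,z0,z1,n=40,ph=0):
    t=np.arange(n)*2*np.pi/n+ph
    return np.array([[r*np.cos(a),r*np.sin(a),z] for z in(z0,z1) for a in t])
def cyl(r,a0,a1,ax,zc):   # horizontal cylinder
    q=prism(r,a0,a1); return (np.c_[q[:,0],q[:,2],q[:,1]+zc] if ax=='y' else np.c_[q[:,2],q[:,0],q[:,1]+zc])
R3=2/np.sqrt(3)
MODEL=dict(union=[prism(.0285,.016,.034,8,np.pi/8),prism(.019,0,.048)],
 nipple_large=[prism(.020*R3,.020,.032,6),prism(.018,0,.052)],
 nipple_small=[prism(.0155*R3,.015,.025,6),prism(.014,0,.040)],
 tee=[cyl(.0225,.023,.034,'y',.0225),cyl(.0225,-.034,-.023,'y',.0225),cyl(.019,-.03,.03,'y',.0225),
      cyl(.0225,-.029,-.02,'x',.0225),cyl(.019,-.025,0,'x',.0225)])
def brass(img):
    i=cv2.resize(img,None,fx=S,fy=S,interpolation=cv2.INTER_CUBIC).astype(int)
    return (i[...,2]-i[...,0]>15)
def blob(mask,uv):
    k,l,st,c=cv2.connectedComponentsWithStats(mask.astype(np.uint8))
    u,v=(np.array(uv)*S).astype(int); w=l[v-12:v+13,u-12:u+13]; w=w[w>0]
    m=(l==np.bincount(w).argmax()).astype(np.uint8)
    cs,_=cv2.findContours(m,cv2.RETR_EXTERNAL,cv2.CHAIN_APPROX_NONE); return cv2.drawContours(np.zeros_like(m),cs,-1,1,-1)
def render(n,model,x,y,th,shape):
    m=np.zeros(shape,np.uint8); c,s=np.cos(th),np.sin(th)
    for q in model:
        w=q@np.array([[c,s,0],[-s,c,0],[0,0,1]])+[x,y,0]
        cv2.fillConvexPoly(m,cv2.convexHull(((proj(n,w)+.5)*S*16).astype(np.int32)),1,shift=4)
    return m
def fit(model,masks,x0,yaws):
    def cost(p):
        t=0
        for n,m in masks.items():
            r=render(n,model,p[0],p[1],p[2],m.shape); t+=1-(r&m).sum()/(r|m).sum()
        return t/len(masks)
    best=None
    for th in yaws:
        s=np.array([[0,0,0],[.006,0,0],[0,.006,0],[0,0,.3]])+[x0[0],x0[1],th]
        r=minimize(cost,s[0],method="Nelder-Mead",options=dict(initial_simplex=s,xatol=2e-4,fatol=1e-4))
        if best is None or r.fun<best.fun: best=r
    return best.x,best.fun
E
cat > loc.py <<'E'
from vis import *
I={n:cv2.imread(f"pics/{n}0.png") for n in P}; M={n:brass(I[n]) for n in P}
seeds=dict(union=((237,165),(290,170)),tee=((299,170),(323,190)),nipple_large=((349,179),(353,213)),nipple_small=((417,179),(407,243)))
out={n:I[n].copy() for n in P}; out={n:cv2.resize(o,None,fx=S,fy=S) for n,o in out.items()}
for k,(t,s) in seeds.items():
    ms={"top":blob(M["top"],t),"scene":blob(M["scene"],s)}
    ys=[.35] if k=="tee" else np.deg2rad([0,15,30,45])
    x0=at_z("top",t,.025)
    p,f=fit(MODEL[k],ms,x0,ys); pt,_=fit(MODEL[k],{"top":ms["top"]},x0,ys); ps,_=fit(MODEL[k],{"scene":ms["scene"]},x0,ys)
    print(k,np.round(p,4),round(f,3),"top",np.round(pt,4),"scene",np.round(ps,4))
    for n in P:
        for m,c in((ms[n],(0,0,255)),(render(n,MODEL[k],*p,ms[n].shape),(0,255,0))):
            cv2.drawContours(out[n],cv2.findContours(m,0,2)[0],-1,c,1)
o=np.vstack([cv2.resize(out["top"][140*S:200*S,215*S:435*S],(800,218)),cv2.resize(out["scene"][150*S:260*S,270*S:430*S],(520,358))[:, :] if 0 else cv2.resize(out["scene"][150*S:260*S,265*S:425*S],(800,380))])
cv2.imwrite("pics/fit.png",o)
# cups: dark floor discs
g={n:(cv2.resize(I[n],None,fx=S,fy=S,interpolation=cv2.INTER_CUBIC).max(2)<100) for n in P}
for i,(t,s) in enumerate([((254,237),(253,203)),((295,237),(279,218)),((335,237),(304,236)),((376,237),(332,254))]):
    r=[]
    for n,uv in(("top",t),("scene",s)):
        b=cv2.morphologyEx(blob(g[n],uv),cv2.MORPH_OPEN,np.ones((15,15)))
        (c,ax,an)=cv2.fitEllipse(max(cv2.findContours(b,0,1)[0],key=len)); r.append(at_z(n,(np.array(c)+.5)/S-.5,.011)); r.append(np.array(ax)/S)
    print("nest",i+1,[np.round(q,4).tolist() for q in r])
c=lambda u,v:(205+u/3.3,130+v/3.3); d=lambda u,v:(220+u/3.8,145+v/3.8)
print(tri(c(392,95),d(492,172)), tri(c(155,10),d(410,8)))
E
python3 loc.py
```

```text
union [0.5953 0.2049 0.0575] 0.191 top [0.5978 0.2031 0.5531] scene [0.5968 0.2092 0.905 ]
tee [0.591  0.0623 0.3687] 0.163 top [0.5921 0.0611 0.3372] scene [0.59   0.0649 0.4283]
nipple_large [ 0.5767 -0.053   0.3231] 0.244 top [ 0.5755 -0.0548  0.291 ] scene [ 0.5787 -0.0496  0.5264]
nipple_small [ 0.5857 -0.208   0.552 ] 0.202 top [ 0.5888 -0.2103  0.4505] scene [ 0.5863 -0.2054  0.5491]
nest 1 [[0.4346, 0.1517], [32.8528, 33.9566], [0.4334, 0.1554], [17.355, 30.1008]]
nest 2 [[0.4393, 0.0616], [32.865, 33.5084], [0.4368, 0.0637], [18.0937, 32.0402]]
nest 3 [[0.4442, -0.0286], [32.8763, 33.5033], [0.4423, -0.0259], [21.2334, 32.9502]]
nest 4 [[0.4488, -0.1186], [32.8382, 33.7087], [0.4463, -0.1136], [24.7227, 32.2557]]
(array([0.61990487, 0.00317759, 0.03539711]), np.float64(0.004914848533157424)) (array([0.67160899, 0.15637217, 0.07441529]), np.float64(0.03568504655132537))
```

View pics/fit.png

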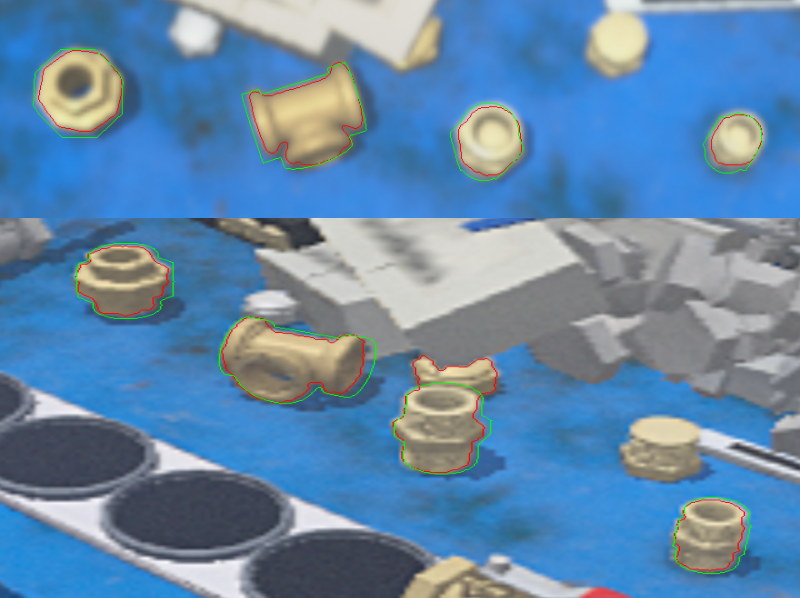

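The fits are consistent: the offset between the two cameras is the same for the fittings and the cups. The tight spot is the box behind the tee, so I'll overlay the planned finger and body volumes there.

```bash
cat > ov.py <<'E'
from vis import *
from itertools import product
def box(cx,cy,th,xr,yr,zr):
    c,s=np.cos(th),np.sin(th); return np.array([[cx+c*a-s*b,cy+s*a+c*b,z] for a,b,z in product(xr,yr,zr)])
E8=[(0,1),(2,3),(4,5),(6,7),(0,2),(1,3),(4,6),(5,7),(0,4),(1,5),(2,6),(3,7)]
x,y,t=.591,.063,.37; o=[]
for n,(u0,v0,w,h) in dict(top=(255,125,100,60),scene=(290,140,100,65)).items():
    k=8 if n=="scene" else 8
    off=at_z("top",proj("top",[x,y,0])[0],0)  # no-op
    im=cv2.resize(cv2.imread(f"pics/{n}0.png"),None,fx=k,fy=k,interpolation=cv2.INTER_CUBIC)
    dx,dy=(0.0,-.002) if n=="top" else (0,.002)
    for B,col in((box(x+dx,y+dy,t,(.022+.005,.022+.0175),(-.008,.008),(.008,.104)),(0,0,255)),
                 (box(x+dx,y+dy,t,(-.092,.085),(-.037,.037),(.106,.107)),(255,0,255))):
        p=((proj(n,B)+.5)*k).astype(int)
        for a,b in E8: cv2.line(im,p[a].tolist(),p[b].tolist(),col,1)
    o.append(cv2.resize(im[v0*k:(v0+h)*k,u0*k:(u0+w)*k],(w*k*6//10,h*k*6//10)))
cv2.imwrite("pics/ov.png",np.vstack(o))
E
python3 ov.py
```

```text
(no output)
```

View pics/ov.png

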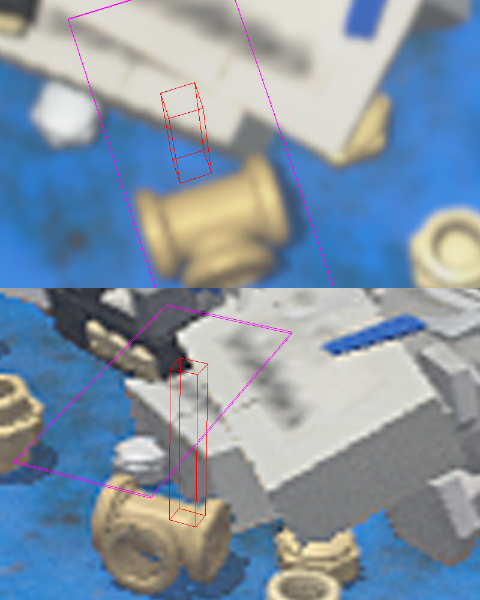

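```bash
cat > rob.py <<'E'
from station import manip
import numpy as np
from scipy.spatial.transform import Rotation as R
NEST={1:(.434,.1535),2:(.4385,.0625),3:(.443,-.0275),4:(.4475,-.1165)}; RAIL=.0526; G=.019
def down(phi): return (R.from_euler('z',phi+np.pi/2)*R.from_euler('x',np.pi)).as_quat()
def best(p,phi):
    q0=np.array(manip.read_qpos()); c=[]
    for f in(phi,phi+np.pi):
        q=manip.inverse_kinematics(p,down(f))
        if q is not None: c.append((np.abs(np.array(q)-q0).max()+5*(abs(q[6])>2.6),f))
    return min(c)[1]
def pick(x,y,phi,h,opening,force=25):
    phi=best([x,y,.15],phi); manip.gripper_to(opening)
    manip.move_pose([x,y,.15],down(phi))
    hit=manip.line_to([x,y,h-G],feed=.12,until_force=10)
    print("descend hit",hit,np.round(manip.read_eef_pos(),4))
    if hit: return
    manip.gripper_to(0.0,force); print("gap",manip.read_finger_gap(),"F",manip.read_grip_force())
    manip.line_to([x,y,.15],feed=.2); print("lifted gap",manip.read_finger_gap(),"t",manip.read_time())
def place(n,phi,h,opening,off=0.):
    x,y=NEST[n]; x+=off*np.cos(phi); y+=off*np.sin(phi)
    f=best([x,y,.15],phi); manip.move_pose([x,y,.15],down(f))
    z=h-G+.009
    manip.line_to([x,y,z+.02],feed=.2); hit=manip.line_to([x,y,z+.0007],feed=.05,until_force=8)
    print("place hit",hit,np.round(manip.read_eef_pos()-np.array([x,y,z]),4))
    manip.gripper_to(opening); manip.line_to([x,y,z+.005],feed=.05); manip.line_to([x,y,.15],feed=.25); print("t",manip.read_time())
E
python3 - <<'E'
from rob import *
import cv2
# plan feasibility, then union
pick(.597,.206,np.pi/2+RAIL,.025,.080)
place(3,np.pi/2+RAIL,.025,.062)
cv2.imwrite("pics/s1.png",manip.grab_frame("scene"))
E
```

```text
descend hit False [0.5975 0.2061 0.0067]
gap 0.05105858499943136 F 24.508659537314088
lifted gap 0.050852489365018023 t 5.5333
place hit True [-0.0001  0.0002 -0.0001]
t 9.125
```

View pics/s1.png

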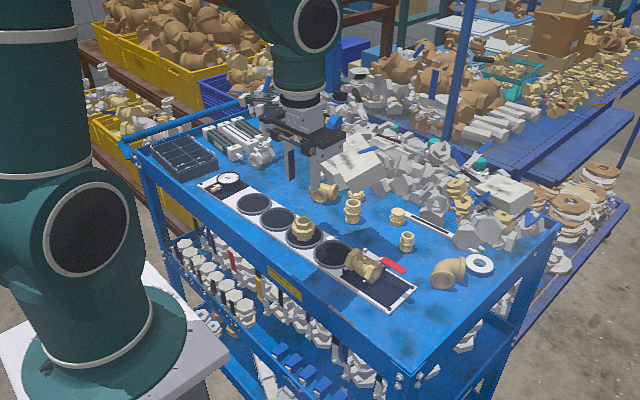

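The union is standing in the third cup, at about (303,229), and the other fittings haven't moved. I'll do the two nipples next.

```bash
python3 - <<'E'
from rob import *
pick(.577,-.0525,np.pi/2+.3,.026,.062)
if manip.read_finger_gap()>.03: place(2,np.pi/2+RAIL,.026,.050)
pick(.587,-.208,np.pi/2+.3,.021,.055)
if manip.read_finger_gap()>.02: place(1,np.pi/2+RAIL,.021,.045)
E
```

```text
descend hit False [ 0.5775 -0.0525  0.0077]
gap 0.03973982827503744 F 24.115057275630534
lifted gap 0.04032435090700258 t 12.6917
place hit True [-0.0001  0.0002 -0.    ]
t 15.9167
descend hit False [ 0.5874 -0.2082  0.0027]
gap 0.03473787520298808 F 25.000805854797363
lifted gap 0.03464648743346479 t 20.15
place hit True [-0.0002  0.0002 -0.0001]
t 24.1333
```

```bash
python3 - <<'E'
from rob import *
import cv2
t=.37; o=-.0055
pick(.591+o*np.cos(t),.063+o*np.sin(t),t,.028,.064,30)
cv2.imwrite("pics/s2.png",manip.grab_frame("scene"))
print(np.round(manip.read_force(),1),np.round(manip.read_qpos(),2))
E
```

```text
descend hit False [0.5863 0.0611 0.0097]
gap 0.04917410780724163 F 30.027329847835063
lifted gap 0.04914235325242853 t 28.0083
[-0.9 -0.6 -2.5] [-0.76  0.53  0.82  1.78 -0.45  1.02  0.59]
```

View pics/s2.png

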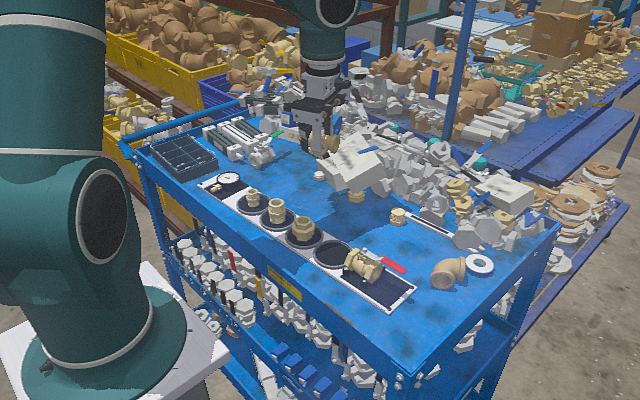

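The tee is held, seen at about (328,140). The three other fittings stand in their cups in the right order. I'll place the tee in cup 4, by the valve.

```bash
python3 - <<'E'
from rob import *
import cv2
place(4,RAIL,.028,.062,-.0035)
x,y=.45,.25; manip.move_pose([.45,.3,.25],down(best([.45,.3,.25],np.pi/2)))
a=manip.grab_frame("top")[130:270,180:445]; b=manip.grab_frame("scene")[155:305,200:420]
cv2.imwrite("pics/f.png",np.vstack([cv2.resize(a,(510,270),interpolation=2),cv2.resize(b,(510,330),interpolation=2)]))
print(manip.read_time())
E
```

```text
place hit True [0.0002 0.0003 0.0001]
t 31.4583
33.1333
```

View pics/f.png

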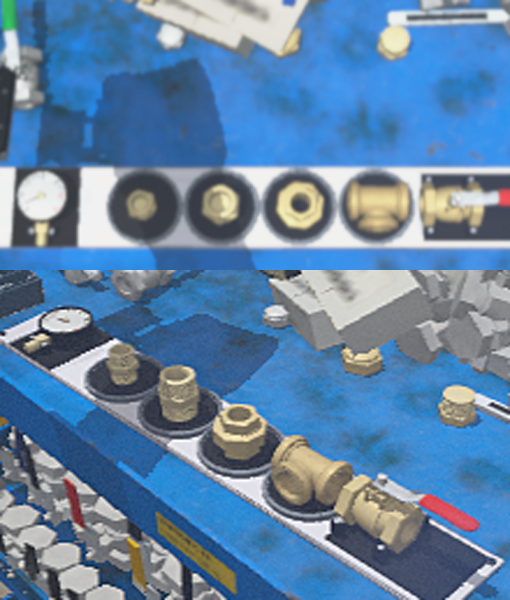

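The picture shows all four fittings upright and centred in their cups: small nipple, large nipple, union and tee at about (140,206), (220,205), (299,205) and (377,205). The order runs correctly from gauge to valve, and the arm is clear.

```bash
python3 -c "
from station import manip
print(manip.hand_in())"
```

```text
the job is handed in; nothing more can be done
None
```

I handed in the job at about 33 s: tee, union, large nipple and small nipple are upright and centred in their cups from valve end to gauge end in the last pictures; no verdict came back.

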